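# Change the drawer front in the cam clamp

## Task

The drawer front in the cam clamp has its finger scoop and is done: swing the clamp's lever open, lift that front out and stand it upright in an empty slot of the dowel rack. Then find the one front in the rack whose top edge has no scoop yet, stand it upright on the clamp's base between the jaws, centred along them, and swing the lever back so that the jaws hold it tight. Leave the other fronts and everything else on the bench where they are.

Things in the scene. Friction and masses are not known exactly. Their poses are not given: they have to be found in the camera images.
- done_front: finished wooden drawer front, in the clamp at the start: 140 long (its x), 16 thick (y), 100 high (z), 0.15 kg; round finger scoop 50 wide, 16 deep in the middle of the top edge; ends rebated on the +y face (the back 6 mm is 116 long). Origin: centre of the underside. Grasp across the thickness from above, fingertips 50 or more above the underside to clear jaws and dowels
- blank_front: the drawer front still without a scoop: straight top edge, a pencilled arc on one face, else the same size and origin as done_front. It stands in one of the rack's slots at the start
- scooped_a: finished drawer front with scoop, like done_front, standing in the rack; stays there
- scooped_b: finished drawer front with scoop, like done_front, standing in the rack; stays there
- rack: dowel rack fixed to the bench: board 290 (x) by 124 (y), top 20 above the bench, round-topped dowels of 12 diameter standing 36 above it that form four slots in a row along x, 70 apart. A slot is 20 wide (x) between dowel pairs at y = -42 and 42; a front stands in it on the board, its length along the rack's y, either way round. Origin: centre of the underside
- slot_1 (a point): middle of the rack's first slot (x = -105 in the rack's frame), on the board's top, where the middle of a front's underside stands
- slot_2 (a point): the same for the second slot (x = -35)
- slot_3 (a point): the same for the third slot (x = 35)
- slot_4 (a point): the same for the fourth slot (x = 105)
- cam_clamp: cam clamp fixed to the bench: base 190 (x) by 168 (y), 16 thick; fixed jaw's face at y = 8, sliding jaw's face at y = -8 with the lever at 0 and y = -20 with it at 1.15; jaws 100 long along x, 40 high above the base. A clamped front stands on the base with its length along x, either way round. Origin: underside, below the middle of a clamped front
- clamp_seat (a point): point on top of the clamp's base where the middle of the underside of a clamped front stands; z up, x along the jaws
- clamp_lever (a joint): angle of the clamp's lever: 0 when the jaws just touch a 16 thick front (the lever points along the clamp's -x), about -0.1 to 0 when it holds tight, 1.2 at the open stop; it turns anticlockwise from above to open, is stiff (about 3 N at the knob) and stays where it is left
- lever_knob (a point): middle of the black upright knob on the lever's end, 22 diameter, 44 high, its centre 70 above the bench and 120 from the pivot
- lever_pivot (a point): point on the lever's vertical axis at the height of lever_knob
- clamp_jaw: the clamp's sliding jaw, wood with a cork face, moved by the lever's eccentric. Same origin as cam_clamp with the lever at 0
- sanding_block: cork sanding block 64 x 117 x 28 lying beyond the clamp; bystander
- pencil: pencil 176 long lying at the bench's near edge; bystander
- wax_tin: round tin 82 diameter, 32 high, to the left of the rack; bystander

How it is judged (in metres and radians):
On the way, in this order (a step that is already met when the one before it is completed fails the run):
1. the clamp is opened while the finished front still stands in it (value of joint clamp_lever above 0.7 rad and horizontal distance between done_front and clamp_seat below 0.03 m and z of done_front in the frame of clamp_seat below 0.01 m), for 0.1 s.
2. the finished front stands in the rack (z of done_front in the frame of rack below 0.024 m and x of done_front in the frame of rack between -0.125 and 0.125 m and y of done_front in the frame of rack between -0.03 and 0.03 m and angle between done_front's own z axis and vertical below 0.15 rad and angle between the x axis of done_front and the y axis of rack, either way round below 0.15 rad), for 0.2 s.
3. the unscooped front stands on the clamp's base between the jaws (horizontal distance between blank_front and clamp_seat below 0.03 m and z of blank_front in the frame of clamp_seat below 0.004 m and angle between blank_front's own z axis and vertical below 0.3 rad), for 0.1 s.
At the end, for the whole second after the job is handed in: Finished front at rest in a rack slot, on its board (4 mm), upright (0.15 rad), centred within 30 mm; unscooped front on the clamp's base (4 mm), upright and square to the jaws (0.08 rad), centred within 15 mm, lever below 0.15 rad, jaw pressing over 4 N; other fronts within 20 mm of their start (all of step 2 and linear speed of each of done_front, blank_front below 0.02 m/s and x of blank_front in the frame of clamp_seat between -0.015 and 0.015 m and z of blank_front in the frame of clamp_seat below 0.004 m and angle between blank_front's own z axis and vertical below 0.08 rad and angle between the x axis of blank_front and the x axis of cam_clamp, either way round below 0.08 rad and value of joint clamp_lever below 0.15 rad and contact force between clamp_jaw and blank_front above 4 N and distance of each of scooped_a, scooped_b from where it was at the start of the episode below 0.02 m); the robot touches nothing.
It fails at once if a front that should stay in the rack is pulled out or knocked over (distance of any of scooped_a, scooped_b from where it was at the start of the episode above 0.04 m).
It fails at once if a bystander is pushed away (distance of any of sanding_block, wax_tin from where it was at the start of the episode above 0.03 m or distance of pencil from where it was at the start of the episode above 0.05 m).
It also fails if it takes over 70 s, if anything falls off the work surface, if the arm or the gripper's body presses on something with over 40 N, if the wrist force passes 120 N, or if a joint passes its speed limit or range.

## Robot

A 6-joint arm with a two-finger parallel gripper is mounted at the origin on the work surface; the furniture and walls round the work are solid. World frame = base frame: x ahead of the robot, y to its left, z up, the work surface at z = 0. Lengths are in mm, angles in rad, forces in N, time in s.
With the tool pointing down it reaches from about 350 to 875 mm from the base axis. Payload 4.2 kg.
Tool frame: the origin (TCP) lies on the mounting face of the last link; the fingertips stand 173 mm ahead of it and the grasp point (between the pads) lies 155 mm ahead of it; z points along the fingers, y is the direction in which the jaws open and shut (so a half turn about z gives the same grasp; the last joint's range is limited). The gripper opens to 85 mm and grips with 20 to 120 N. Pads are 22 mm wide; open, the fingers measure 114 mm over their backs; the gripper's body (76 mm by 85 mm) begins 54 mm behind the grasp point. The pads swing forward as they close: fully open they stand 13 mm farther back than shut.
Start: joints at [1.41, 0.385, 0.008, 0, -1.194, -0.259], TCP at [254.703, 570.725, 404.712] pointing down, gripper open.
Joint ranges: [-3.14, 3.14], [-1.21, 2.06], [-1.07, 1.41], [-3.16, 2.05], [-2.99, -0.16], [-3.1, 3.1]. Speed limits (rad/s): [2.79, 2.79, 3.14, 3.14, 3.14, 3.14].

## Interface

Orientations are given as a unit quaternion [x, y, z, w].
In Python, from bench import arm gives the robot as it stands.
- The arm moves only by the shell command python3 -m jog 'ROWS' [OPENING]. ROWS is JSON, a list that holds one entry, the list of rows, each a list of 4 numbers: the shift along the tool's x, y, z in mm, then the turn about the tool's z in degrees. In form: [[[x, y, z, spin], ...]]. A call has exactly 5 rows; each row is the pose to reach, as a shift and turn from the pose measured when the call began, along the tool's axes at that moment; what a row does not reach only later rows make up. A row lasts 1/8 s, in which the tool goes at most 62.5 mm and 10.7 degrees, less where a joint would pass 70% of its speed; a pose out of reach is approached as far as the arm can. A call with a gripper value outside its range is refused whole. OPENING is the finger opening in mm, from 0 to 85.4, set as the call begins (- or left out, the last holds). The fingers move at their own pace and stop on an object; the grip force is fixed at half the most. Time passes only in rows, so rows that repeat a pose let the fingers close, or fill a call up. It gives the time, the measured TCP pose, the force and the opening at its end, in the units of the state.
- arm.read_state(): the state, without advancing time (a new reading comes with each control period).
- arm.get_image(name): name is "side" or "top" or "wrist"; returns (picture, depth): 480x640x3 uint8, blue, green, red; 480x640 float32, mm along the optical axis (not along the pixel's ray), 0 where there is no reading.
- arm.camera_params(name): a dict with "mtx" (3x3 intrinsics, pixels), "R" (3x3) and "t" (3): a world point X has camera coordinates R X + t. Camera axes: x right, y down, z forward; pixel columns grow to the right and rows downward; lengths in mm; the calibration is good to about 2 mm. A picture is of the moment at which its call begins: read the wrist's pose just before it. camera_params takes no time and is no camera call; for the wrist camera it gives the pose at the moment of the call.
- arm.job_done(): hands the job in, once; it reports no verdict.
The state is a dict: "clock": time; "joints": joint angles; "joint_vel": joint speeds; "joint_efforts": joint torques, N m; "position": TCP position; "ee_rot": TCP orientation; "contact_force": force on the tool from outside, world axes, zero at the start; "wrist_torque": the same for the moment, N m; "gripper_width": finger opening in mm.
Only numpy, scipy, OpenCV 4.12 (cv2) and the standard library are available. Lean on these libraries where they do the work, as an engineer would, in place of code of your own. Each camera call takes 0.05 s, during which the arm holds its last target.

## Working session

There is one attempt and no reset: what is moved stays moved. The work goes in short steps, Python scripts to look and compute and a shell command to move; the robot and the scene stay as the last step left them, time stands still between calls to the robot, and variables do not carry over. Pictures are saved under pics/ and viewed, and the job is handed in when it is done.

```bash
ls; mkdir -p pics
python3 - <<'E'
from bench import arm
import cv2
print(arm.read_state())
for n in ("top","side","wrist"):
    p,d=arm.get_image(n); cv2.imwrite(f"pics/{n}0.png",p)
    import numpy as np; np.save(f"{n}0.npy",d)
    c=arm.camera_params(n); print(n,c)
E
```

```text
pics
{'clock': 0.0, 'joints': array([ 1.40961475e+00,  3.85578240e-01,  6.60976567e-03, -5.12514543e-04,
       -1.19397550e+00, -2.58568194e-01]), 'joint_vel': array([ 0.00195498, -0.00038535, -0.00139476, -0.00088676, -0.00070093,
        0.00085797]), 'joint_efforts': array([-6.84140487e-04, -3.92290735e+01,  1.88403028e+01,  4.18618307e+00,
       -4.63001488e-03, -3.45834252e-06]), 'position': array([254.60785572, 570.56557083, 403.59977223]), 'ee_rot': array([ 9.78036695e-01, -2.08429879e-01, -1.85626997e-04,  1.08414346e-03]), 'contact_force': array([ 0.72364214, -0.36388006, -0.45390378]), 'wrist_torque': array([-0.03065541, -0.01441276,  0.04836558]), 'gripper_width': 85.24957810120858}
top {'mtx': array([[434.66249999,   0.        , 322.50464933],
       [  0.        , 434.66249999, 240.13462049],
       [  0.        ,   0.        ,   1.        ]]), 'R': array([[ 0.02441219, -0.99962224,  0.01262601],
       [-0.99509867, -0.02550847, -0.09554036],
       [ 0.09582634, -0.01023178, -0.99534548]]), 't': array([-47.6739988 , 571.15892161, 860.55410106])}
side {'mtx': array([[468.03358612,   0.        , 318.45286279],
       [  0.        , 468.03358612, 247.25397578],
       [  0.        ,   0.        ,   1.        ]]), 'R': array([[-0.99697494,  0.07727993,  0.00829323],
       [ 0.04333818,  0.64130733, -0.76605921],
       [-0.06451951, -0.76338242, -0.64271651]]), 't': array([ 542.98957219,   42.23943474, 1053.16246219])}
wrist {'mtx': array([[418.10931528,   0.        , 313.46931317],
       [  0.        , 418.10931528, 243.80568486],
       [  0.        ,   0.        ,   1.        ]]), 'R': array([[-0.40770307, -0.9131058 ,  0.00400213],
       [-0.8726892 ,  0.3909392 ,  0.29254076],
       [-0.26868525,  0.11577715, -0.95624468]]), 't': array([624.03058559, -37.97280746, 380.50633   ])}
```

View pics/top0.png

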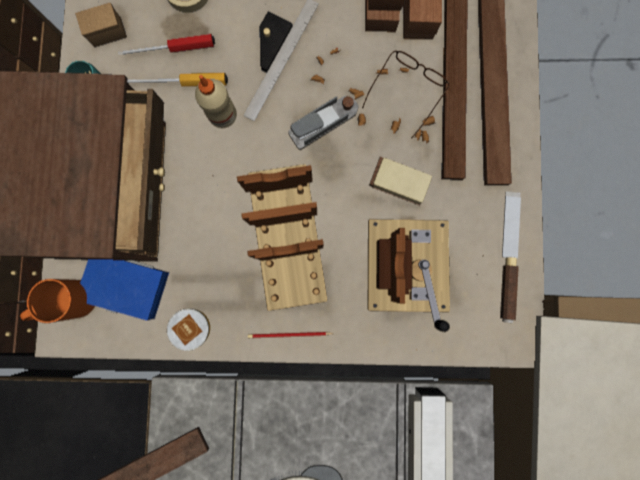

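View pics/side0.png

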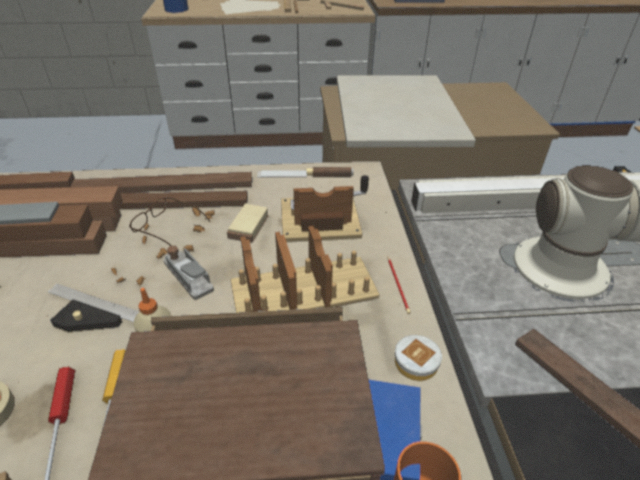

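View pics/wrist0.png

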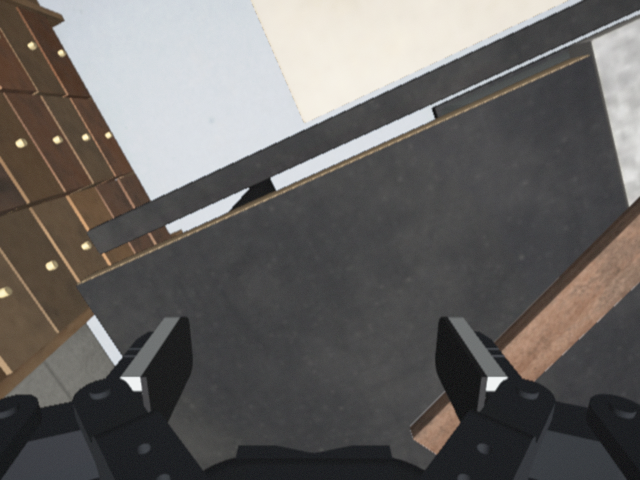

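```bash
cat > h.py <<'E'
import numpy as np, cv2
from bench import arm
def cloud(n,d,c=None):
    c=c or arm.camera_params(n); v,u=np.mgrid[0:480,0:640]
    K=c["mtx"]; P=np.stack([(u-K[0,2])/K[0,0]*d,(v-K[1,2])/K[1,1]*d,d],-1)
    return (P-c["t"])@c["R"]   # R^T(P-t)
def ortho(p,d,n,box,s=1.0,c=None):
    W=cloud(n,d,c); x0,x1,y0,y1=box
    return W
def proj(n,X,c=None):
    c=c or arm.camera_params(n); q=c["R"]@np.array(X,float)+c["t"]; return c["mtx"]@q/q[2]
E
python3 - <<'E'
from h import *
p=cv2.imread("pics/top0.png"); d=np.load("top0.npy"); W=cloud("top",d)
for nm,(u,v) in dict(bench=(340,200),knob=(442,325),pivot=(424,265),wood=(408,235),done_a=(402,237),done_b=(402,293),sand=(400,180),rack=(290,280),clampbase=(440,300)).items(): print(nm,W[v,u].round(1))
crop=p[150:350,150:470]; cv2.imwrite("pics/topz.png",cv2.resize(crop,(800,500),interpolation=cv2.INTER_CUBIC))
z=W[...,2]; zz=np.clip(z/150*255,0,255).astype(np.uint8)
cv2.imwrite("pics/topd.png",cv2.resize(cv2.applyColorMap(zz,cv2.COLORMAP_JET)[150:350,150:470],(800,500),interpolation=cv2.INTER_NEAREST))
E
```

```text
bench [662.  -68.9  -2.5]
knob [ 412.5 -260.    90.6]
pivot [ 525.3 -234.3   56.6]
wood [ 588.6 -210.8   16. ]
done_a [ 573.4 -179.3  114. ]
done_b [ 470.6 -179.8  115.3]
sand [ 702.  -191.4   26.4]
rack [489.5  30.8  21.8]
clampbase [ 456.2 -277.4   15.9]
```

View pics/topz.png

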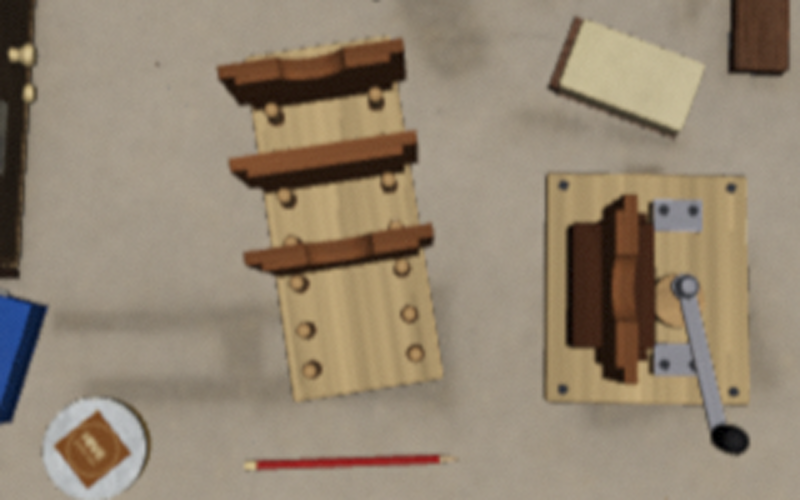

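View pics/topd.png

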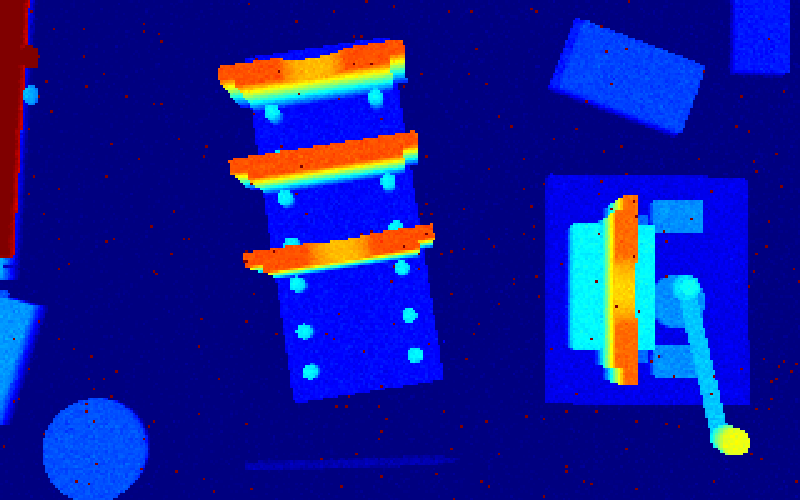

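```bash
cat >> h.py <<'E'
def rect(W,box,zlo,zhi):
    m=(W[...,0]>box[0])&(W[...,0]<box[1])&(W[...,1]>box[2])&(W[...,1]<box[3])&(W[...,2]>zlo)&(W[...,2]<zhi)
    # remove speckle
    m=cv2.morphologyEx(m.astype(np.uint8),cv2.MORPH_OPEN,np.ones((2,2),np.uint8))>0
    q=W[m][:,:2].astype(np.float32)
    r=cv2.minAreaRect(q)
    c=q.mean(0); vt=np.linalg.svd(q-c,full_matrices=False)[2][0]
    if vt[0]<0: vt=-vt
    return dict(n=len(q),c=np.round(r[0],1),size=np.round(r[1],1),ang=round(r[2],1),mean=c.round(1),pca=round(float(np.degrees(np.arctan2(vt[1],vt[0]))),1),z=round(float(np.median(W[m][:,2])),1))
E
python3 - <<'E'
from h import *
d=np.load("top0.npy"); W=cloud("top",d)
print("clampbase",rect(W,(400,650,-320,-100),10,22))
print("clampjaw",rect(W,(400,650,-320,-100),50,60))
print("done",rect(W,(420,650,-220,-150),108,122))
print("done scoop",rect(W,(420,650,-220,-150),92,108))
print("knob",rect(W,(350,650,-330,-230),82,100))
print("lever",rect(W,(350,650,-330,-220),60,72))
print("rackboard",rect(W,(400,800,-60,150),14,26))
m=(W[...,0]>400)&(W[...,0]<800)&(W[...,1]>-80)&(W[...,1]<160)&(W[...,2]>105)&(W[...,2]<128)
n,l,s,c=cv2.connectedComponentsWithStats(m.astype(np.uint8))
for i in range(1,n):
    if s[i,4]>20:
        q=W[l==i]; r=cv2.minAreaRect(q[:,:2].astype(np.float32)); print(s[i],r,np.median(q[:,2]))
m=(W[...,0]>400)&(W[...,0]<800)&(W[...,1]>-80)&(W[...,1]<160)&(W[...,2]>45)&(W[...,2]<62)
n,l,s,c=cv2.connectedComponentsWithStats(m.astype(np.uint8))
for i in range(1,n):
    if 5<s[i,4]<80:
        q=W[l==i]; print("dowel",q.mean(0).round(1),s[i,4])
E
```

```text
clampbase {'n': 4181, 'c': array([ 522.8, -163.6]), 'size': array([189.8, 279.8]), 'ang': 1.0, 'mean': array([ 526.4, -219.6], dtype=float32), 'pca': -14.8, 'z': 16.0}
clampjaw {'n': 1056, 'c': array([ 523.9, -138.3]), 'size': array([226.4, 100. ]), 'ang': 88.8, 'mean': array([ 522.9, -178.6], dtype=float32), 'pca': -80.5, 'z': 55.8}
done {'n': 445, 'c': array([ 522.9, -114.8]), 'size': array([154.6, 181.4]), 'ang': 0.4, 'mean': array([ 518.4, -178.9], dtype=float32), 'pca': 0.1, 'z': 115.5}
done scoop {'n': 287, 'c': array([ 490.9, -130.3]), 'size': array([111.9, 180.3]), 'ang': 33.9, 'mean': array([ 520.7, -174.7], dtype=float32), 'pca': -0.8, 'z': 103.3}
knob {'n': 108, 'c': array([ 403.6, -278.2]), 'size': array([50.3, 20.6]), 'ang': 70.8, 'mean': array([ 407.5, -268.5], dtype=float32), 'pca': 67.4, 'z': 90.5}
lever {'n': 7, 'c': array([ 414.6, -255. ]), 'size': array([0.6, 5.2]), 'ang': 52.2, 'mean': array([ 414.6, -254.9], dtype=float32), 'pca': -36.4, 'z': 74.8}
rackboard {'n': 5160, 'c': array([611.9,  40.3]), 'size': array([371.4, 157.2]), 'ang': 2.8, 'mean': array([546. ,  
[... 369 characters left out ...]
562, 48.97200012207031), (16.53860092163086, 139.9941864013672), 10.42837905883789) 119.39084469070167
[288 239  36  15 285] ((551.7671508789062, -1.59783935546875), (16.134986877441406, 65.16370391845703), 10.576754570007324) 118.95637913883584
[247 247  38  12 294] ((538.3693237304688, 71.90347290039062), (16.26448631286621, 65.69923400878906), 10.49356746673584) 118.69671783105142
dowel [692.5  -2.9  51.9] 8
dowel [669.1 124.4  54. ] 8
dowel [589.8  84.8  53.1] 31
dowel [569.9  -3.3  53.8] 18
dowel [554.8  78.7  52.9] 18
dowel [536.6  -9.6  53.7] 28
dowel [522.4  73.   53.4] 35
dowel [499.3 -16.5  54.1] 28
dowel [484.6  65.8  53.2] 30
dowel [468.2 -21.8  53.5] 32
dowel [453.  60.  54.] 29
```

```bash
cat >> h.py <<'E'
def pose():
    s=arm.read_state(); from scipy.spatial.transform import Rotation as R
    M=R.from_quat(s["ee_rot"]).as_matrix(); return s,M
def go(x,y,ztip,yaw):
    s,M=pose(); p=s["position"]
    dW=np.array([x,y,ztip+173])-p; d=M.T@dW
    cur=np.degrees(np.arctan2(M[1,0],M[0,0])); sp=-((yaw-cur+180)%360-180)
    print(f"now {p.round(1)} yaw {cur:.1f} tilt {np.degrees(np.arccos(-M[2,2])):.2f} -> row {d.round(1)} spin {sp:.1f}  (dist {np.linalg.norm(d):.0f})")
    return d,sp
E
python3 - <<'E'
from h import *
d=np.load("top0.npy"); W=cloud("top",d); p=cv2.imread("pics/top0.png")
def comp(box,zlo,zhi,minn=20):
    m=(W[...,0]>box[0])&(W[...,0]<box[1])&(W[...,1]>box[2])&(W[...,1]<box[3])&(W[...,2]>zlo)&(W[...,2]<zhi)
    n,l,s,c=cv2.connectedComponentsWithStats(m.astype(np.uint8),connectivity=4)
    for i in range(1,n):
        if s[i,4]>=minn:
            q=W[l==i]; r=cv2.minAreaRect(q[:,:2].astype(np.float32)); print(np.round(r[0],1),np.round(r[1],1),round(r[2],1),"mean",q.mean(0).round(1),s[i,4])
B=(350,660,-330,-130)
print("knob");comp((380,450,-300,-240),86,97,8)
print("pivot");comp((490,560,-260,-200),50,70,5)
print("jaws");comp(B,50,62)
print("done");comp(B,110,122)
print("base");comp(B,12,20,200)
E
```

```text
knob
[ 410.6 -263.6] [18.6 20.3] 3.3 mean [ 410.5 -263.2   90.5] 102
pivot
[ 525.5 -204.8] [ 9.1 68.8] 90.0 mean [ 524.8 -204.8   56. ] 176
[ 526.8 -236. ] [17.4 20.2] 29.8 mean [ 525.9 -235.2   54.9] 76
jaws
[ 525.8 -156.4] [99.3 24.8] 0.7 mean [ 525.2 -156.6   55.8] 667
[ 525.8 -201.9] [96.8 14.8] 0.4 mean [ 525.5 -202.4   55.8] 371
[ 526.8 -236. ] [17.4 20.2] 29.8 mean [ 525.9 -235.2   54.9] 76
done
[ 566.2 -175.4] [48.4 15.7] 0.2 mean [ 564.6 -175.7  115.5] 218
[ 477. -176.] [15.7 49.5] 89.4 mean [ 477.7 -176.6  115.6] 220
base
[ 526.4 -213.3] [189.6 166. ] 0.8 mean [ 529.6 -220.6   16. ] 3903
```

Run:
```python
from h import *
go(430,250,230,-70)
go(410.5,-263.4,150,-166)
```

```text
now [254.7 570.6 403.9] yaw -24.1 tilt 0.10 -> row [290.8 221.2   1.3] spin 45.9  (dist 365)
now [254.7 570.6 403.9] yaw -24.1 tilt 0.10 -> row [482.3 697.8  82.1] spin 141.9  (dist 852)
```

```bash
python3 -m jog '[[[58,44,0,10],[116,88,0,20],[174,132,0,30],[232,176,0,40],[250,190,0,50]]]' 40
python3 - <<'E'
from h import *
go(430,0,190,-120)
go(410.5,-263.4,140,-166)
E
```

```text
clock: 0.78
position: [405.2, 294.7, 404.2]
ee_rot: [0.797, -0.604, 0.0, 0.001]
contact_force: [0.7, 0.6, 0.3]
gripper_width: 40.0
now [405.2 294.7 404.2] yaw -74.4 tilt 0.09 -> row [290.4  55.5  41.6] spin 45.6  (dist 299)
now [405.2 294.7 404.2] yaw -74.4 tilt 0.09 -> row [538.7 145.3  92. ] spin 91.6  (dist 565)
```

```bash
python3 -m jog '[[[60,12,8,10],[120,24,16,20],[180,36,24,30],[238,46,32,40],[290,55,40,50]]]' 40
python3 - <<'E'
from h import *
go(410.5,-263.4,130,-166)
E
```

```text
clock: 1.4
position: [430.0, -1.5, 364.5]
ee_rot: [-0.464, 0.886, -0.001, -0.0]
contact_force: [-0.4, -0.9, -0.2]
gripper_width: 39.9
now [430.   -1.5 364.5] yaw -124.7 tilt 0.08 -> row [ 226.4 -133.    61.9] spin 41.3  (dist 270)
```

```bash
python3 -m jog '[[[50,-29,10,10],[100,-58,22,20],[150,-87,36,30],[200,-116,50,41],[226,-133,62,41]]]' 40
python3 - <<'E'
from h import *
go(410.5,-263.4,66,-166)
c=arm.camera_params("wrist")
p,d=arm.get_image("wrist"); cv2.imwrite("pics/w1.png",p)
W=cloud("wrist",d,c)
m=(abs(W[...,0]-410)<40)&(abs(W[...,1]+263)<40)&(W[...,2]>84)&(W[...,2]<100)
print(m.sum(),W[m].mean(0), W[m].min(0),W[m].max(0))
p,d=arm.get_image("top"); cv2.imwrite("pics/t1.png",p)
E
```

```text
clock: 2.02
position: [410.0, -265.4, 302.1]
ee_rot: [-0.123, 0.992, -0.001, -0.0]
contact_force: [-0.6, -0.7, 0.5]
gripper_width: 39.9
now [ 410.  -265.4  302.1] yaw -165.9 tilt 0.08 -> row [-1.1  1.9 63.1] spin 0.1  (dist 63)
1524 [ 407.99434434 -263.56544932   89.37521509] [ 398.77736494 -273.5037508    84.01083671] [ 419.55366873 -253.02840473   92.13212453]
```

View pics/w1.png

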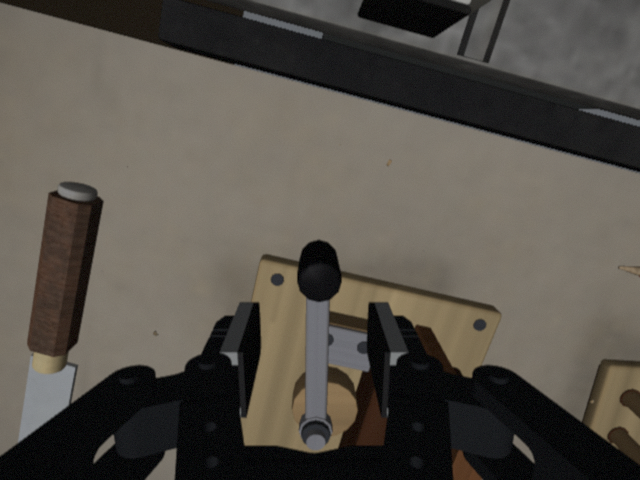

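```bash
python3 -m jog '[[[-1,2,30,0],[-1,2,62,0],[-1,2,65,0],[-1,2,65,0],[-1,2,65,0]]]' 32
python3 - <<'E'
from h import *
import math
for th in (0.35,0.6,0.85,1.1,1.17):
    a=math.radians(0.7)+th; print(th); go(526-119.5*math.cos(a),-235-119.5*math.sin(a),64,math.degrees(a)-180)
E
```

```text
clock: 2.75
position: [410.8, -263.1, 237.5]
ee_rot: [-0.123, 0.992, -0.001, -0.0]
contact_force: [0.1, -0.7, 0.0]
gripper_width: 31.7
0.35
now [ 410.8 -263.1  237.5] yaw -165.9 tilt 0.08 -> row [  0.1 -14.6   0.5] spin -6.7  (dist 15)
0.6
now [ 410.8 -263.1  237.5] yaw -165.9 tilt 0.08 -> row [ -7.  -43.6   0.6] spin -21.0  (dist 44)
0.85
now [ 410.8 -263.1  237.5] yaw -165.9 tilt 0.08 -> row [-21.1 -69.8   0.6] spin -35.3  (dist 73)
1.1
now [ 410.8 -263.1  237.5] yaw -165.9 tilt 0.08 -> row [-41.2 -91.8   0.6] spin -49.6  (dist 101)
1.17
now [ 410.8 -263.1  237.5] yaw -165.9 tilt 0.08 -> row [-47.7 -97.    0.6] spin -53.7  (dist 108)
```

```bash
python3 -m jog '[[[0,-8,0,-4],[0,-16,0,-8],[-2,-25,0,-12],[-4,-34,0,-16],[-7,-44,0,-21]]]'
python3 - <<'E'
from h import *
import math
for th in (0.7,0.8,.9,1.0,1.1,1.18):
    a=math.radians(0.7)+th; print(th); go(526-119.5*math.cos(a),-235-119.5*math.sin(a),64,math.degrees(a)-180)
E
```

```text
clock: 3.38
position: [428.3, -303.8, 238.6]
ee_rot: [-0.303, 0.953, -0.0, 0.0]
contact_force: [0.7, 3.7, -0.6]
gripper_width: 32.1
0.7
now [ 428.3 -303.8  238.6] yaw -144.8 tilt 0.05 -> row [ -0.6 -11.7   1.6] spin -5.6  (dist 12)
0.8
now [ 428.3 -303.8  238.6] yaw -144.8 tilt 0.05 -> row [ -2.3 -23.5   1.6] spin -11.3  (dist 24)
0.9
now [ 428.3 -303.8  238.6] yaw -144.8 tilt 0.05 -> row [ -5.2 -35.1   1.6] spin -17.0  (dist 36)
1.0
now [ 428.3 -303.8  238.6] yaw -144.8 tilt 0.05 -> row [ -9.3 -46.4   1.6] spin -22.8  (dist 47)
1.1
now [ 428.3 -303.8  238.6] yaw -144.8 tilt 0.05 -> row [-14.5 -57.1   1.6] spin -28.5  (dist 59)
1.18
now [ 428.3 -303.8  238.6] yaw -144.8 tilt 0.05 -> row [-19.4 -65.3   1.6] spin -33.1  (dist 68)
```

```bash
python3 -m jog '[[[-1,-13,1,-6],[-3,-26,1,-13],[-7,-40,1,-20],[-13,-54,1,-27],[-19,-65,1,-33]]]'
python3 - <<'E'
from h import *
import math
s,M=pose()
c=arm.camera_params("wrist")
p,d=arm.get_image("wrist"); cv2.imwrite("pics/w2.png",p)
p,d=arm.get_image("top"); cv2.imwrite("pics/t2.png",p[150:400,250:530])
go(526-119.5*math.cos(1.21),-235-119.5*math.sin(1.21),64,-111)
go(521.5,-176.5,200,-179.3)
E
```

```text
clock: 4.0
position: [481.0, -345.9, 238.5]
ee_rot: [-0.562, 0.827, 0.0, -0.0]
contact_force: [-1.2, 2.8, 1.1]
gripper_width: 31.9
now [ 482.  -346.2  238.5] yaw -111.8 tilt 0.14 -> row [-0.1 -1.9  1.5] spin -0.8  (dist 2)
now [ 482.  -346.2  238.5] yaw -111.8 tilt 0.14 -> row [-172.2   26.  -134.7] spin 67.5  (dist 220)
```

View pics/t2.png

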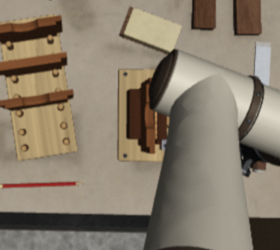

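View pics/w2.png

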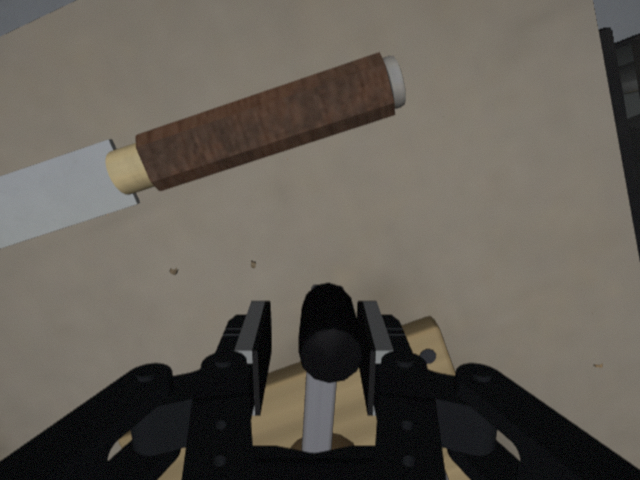

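```bash
python3 -m jog '[[[0,4,0,0],[0,4,-40,0],[0,4,-90,0],[-40,10,-134,10],[-80,16,-134,20]]]' 40
python3 - <<'E'
from h import *
go(521.5,-176.5,200,-179.3)
E
```

```text
clock: 4.72
position: [496.7, -265.3, 377.5]
ee_rot: [-0.405, 0.914, -0.005, 0.005]
contact_force: [1.3, 0.0, -1.0]
gripper_width: 40.1
now [ 496.7 -265.3  377.5] yaw -132.2 tilt 0.74 -> row [-82.4  41.4   4.4] spin 47.1  (dist 92)
```

```bash
python3 -m jog '[[[-20,10,4,10],[-40,20,4,20],[-60,30,4,30],[-82,41,4,40],[-82,41,4,47]]]' 40
python3 - <<'E'
from h import *
s,M=pose()
c=arm.camera_params("wrist"); p,d=arm.get_image("wrist"); cv2.imwrite("pics/w3.png",p); np.save("w3.npy",d)
W=cloud("wrist",d,c)
print("cam",(-c["R"].T@c["t"]).round(0))
def comp(W,box,zlo,zhi,minn=20):
    m=(W[...,0]>box[0])&(W[...,0]<box[1])&(W[...,1]>box[2])&(W[...,1]<box[3])&(W[...,2]>zlo)&(W[...,2]<zhi)
    n,l,s,c=cv2.connectedComponentsWithStats(m.astype(np.uint8),connectivity=4)
    for i in range(1,n):
        if s[i,4]>=minn:
            q=W[l==i]; r=cv2.minAreaRect(q[:,:2].astype(np.float32)); print(np.round(r[0],1),np.round(r[1],1),round(r[2],1),"mean",q.mean(0).round(1),s[i,4])
comp(W,(400,650,-230,-130),108,122,50)
print("j");comp(W,(400,650,-260,-130),50,62,200)
go(521.5,-176.5,70,-179.3)
E
```

```text
clock: 5.35
position: [521.2, -175.6, 374.0]
ee_rot: [-0.005, 1.0, -0.002, 0.007]
contact_force: [-0.0, -0.8, 0.2]
gripper_width: 40.2
cam [ 448. -176.  342.]
[ 476. -176.] [49.7 16. ] 0.4 mean [ 476.1 -176.5  115. ] 2431
[ 565.5 -175.1] [52. 16.] 0.6 mean [ 561.7 -175.6  114.5] 1896
j
[ 525.4 -207.6] [99.5 24.2] 0.5 mean [ 522.6 -207.2   54.8] 4536
[ 524.8 -154.9] [99.3 22.5] 0.5 mean [ 522.1 -154.9   55. ] 4181
[ 525.9 -235.4] [18.  18.5] 83.7 mean [ 525.  -234.8   54.5] 513
now [ 521.1 -176.1  374. ] yaw -179.6 tilt 0.81 -> row [  1.3   0.2 131. ] spin -0.3  (dist 131)
```

View pics/w3.png

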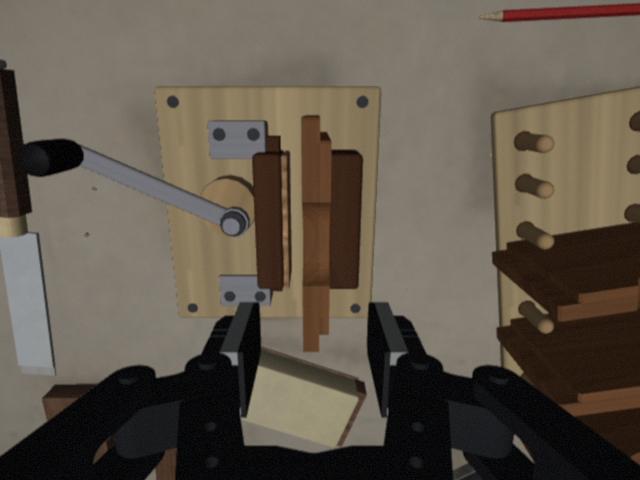

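```bash
python3 -m jog '[[[0,0,40,0],[1,0,80,0],[1,0,115,0],[1,0,130,0],[1,0,130,0]]]' 40; python3 -m jog '[[[0,0,0,0],[0,0,0,0],[0,0,0,0],[0,0,0,0],[0,0,0,0]]]' 0;  python3 - <<'E'
from h import *
go(521.5,-176.5,70,-179.3)
E
```

```text
clock: 6.02
position: [521.6, -176.8, 243.8]
ee_rot: [-0.004, 1.0, -0.002, 0.006]
contact_force: [0.6, -0.4, -0.5]
gripper_width: 39.9
clock: 6.65
position: [522.3, -176.8, 245.4]
ee_rot: [-0.004, 1.0, -0.003, 0.008]
contact_force: [-0.6, 0.1, 5.8]
gripper_width: 14.9
now [ 522.3 -176.8  245.4] yaw -179.5 tilt 0.94 -> row [0.8 0.3 2.4] spin -0.2  (dist 3)
```

```bash
python3 -m jog '[[[0,0,-30,0],[0,0,-85,0],[0,30,-90,0],[0,75,-90,0],[0,75,-90,0]]]' 0;  python3 - <<'E'
from h import *
go(521.5,-100,160,-179.3)
E
```

```text
clock: 7.28
position: [519.8, -99.4, 335.0]
ee_rot: [-0.006, 1.0, -0.002, 0.008]
contact_force: [-0.1, -0.4, -2.4]
gripper_width: 15.0
now [519.8 -99.4 335. ] yaw -179.4 tilt 0.90 -> row [-1.7 -0.6  2. ] spin -0.1  (dist 3)
```

Run:
```python
from h import *
s,M=pose()
c=arm.camera_params("wrist"); p,d=arm.get_image("wrist"); cv2.imwrite("pics/w4.png",p)
W=cloud("wrist",d,c)
m=(W[...,0]>400)&(W[...,0]<800)&(W[...,1]>-45)&(W[...,1]<160)&(W[...,2]>50)&(W[...,2]<60)
n,l,s,cc=cv2.connectedComponentsWithStats(m.astype(np.uint8))
for i in range(1,n):
    if s[i,4]>30:
        q=W[l==i]; print(s[i],q.mean(0).round(1), ((q.min(0)+q.max(0))/2).round(1))
# held front top
m=(W[...,2]>195)&(W[...,2]<212)&(abs(W[...,1]+100)<40)
print(W[m].mean(0))
```

```text
[585 114  23  21 348] [452.7  59.8  53. ] [452.7  60.8  53.2]
[440 139  20  21 321] [467.5 -22.   53.3] [467.7 -21.6  53.5]
[584 169  21  20 313] [483.8  65.5  53.1] [484.   66.2  53.4]
[444 192  20  20 291] [498.6 -16.4  53.1] [499.1 -15.5  53.1]
[582 229  21  19 280] [520.9  72.2  52.9] [521.1  73.6  53. ]
[ 417  246  212   59 1469] [539.2  26.9  55.1] [545.7  29.5  55. ]
[448 251  19  17 254] [535.6  -9.5  53. ] [536.3  -9.   53. ]
[580 328  18  16 216] [589.1  85.   52.8] [589.9  86.   53.2]
[ 460  342  180   30 1564] [604.1  58.3  55. ] [604.4  60.3  55. ]
[457 356  16   6  54] [607.2   3.6  53.8] [607.7   4.4  52.8]
[ 492.3351176  -100.33316117  204.17387982]
```

View pics/w4.png

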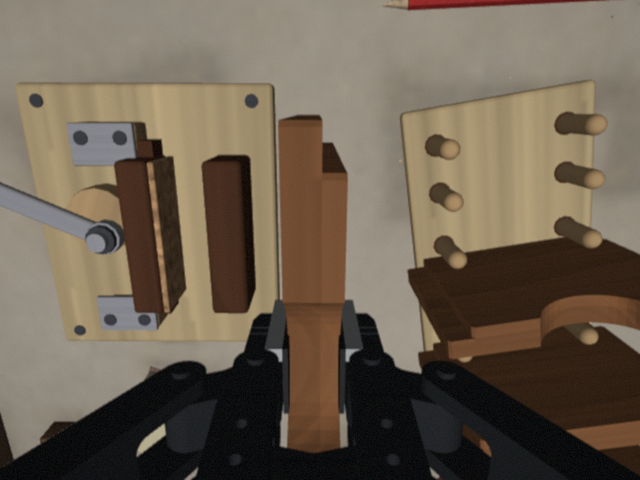

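```bash
python3 -m jog '[[[20,0,-35,-5],[43,10,-42,-15],[43,40,-42,-25],[43,80,-42,-35],[43,121,-42,-45]]]' 0;  python3 - <<'E'
from h import *
go(475.6,21.7,190,-79.75)
E
```

```text
clock: 7.95
position: [474.8, 20.5, 375.4]
ee_rot: [-0.389, 0.921, -0.005, 0.006]
contact_force: [0.8, 0.6, -1.5]
gripper_width: 15.1
now [474.8  20.5 375.4] yaw -134.2 tilt 0.88 -> row [-1.3  0.5 12.4] spin -54.5  (dist 12)
```

```bash
python3 -m jog '[[[-1,0,0,-10],[-1,0,0,-20],[-1,0,0,-30],[-1,0,0,-40],[-1,0,0,-50]]]' 0;  python3 - <<'E'
from h import *
go(475.6,21.7,118,-79.75)
E
```

```text
clock: 8.57
position: [475.5, 20.4, 374.9]
ee_rot: [0.743, -0.669, 0.007, -0.002]
contact_force: [-0.4, 0.4, -1.0]
gripper_width: 14.8
now [475.5  20.4 374.9] yaw -84.0 tilt 0.82 -> row [-1.9  0.8 83.9] spin -4.2  (dist 84)
```

```bash
python3 -m jog '[[[-2,1,20,-2],[-2,1,50,-4],[-2,1,70,-4],[-2,1,80,-4],[-2,1,80,-4]]]' 0;  python3 - <<'E'
from h import *
go(475.6,21.7,76.5,-79.75)
c=arm.camera_params("wrist"); p,d=arm.get_image("wrist"); cv2.imwrite("pics/w5.png",p)
E
```

```text
clock: 9.2
position: [475.4, 21.3, 294.5]
ee_rot: [0.766, -0.643, 0.006, -0.001]
contact_force: [-0.0, 0.2, -0.5]
gripper_width: 15.2
now [475.4  21.3 294.5] yaw -80.0 tilt 0.76 -> row [-0.7  0.2 45. ] spin -0.3  (dist 45)
```

View pics/w5.png

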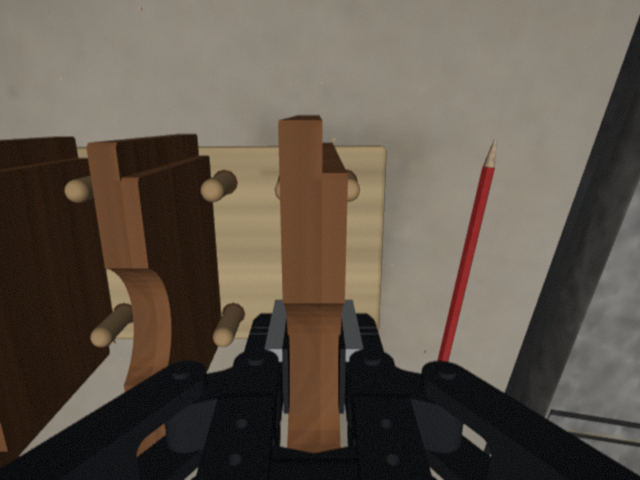

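```bash
python3 -m jog '[[[-1,0,12,0],[-1,0,24,0],[-1,0,34,0],[-1,0,41,0],[-1,0,44,0]]]' 0
```

```text
clock: 9.88
position: [476.0, 22.2, 250.6]
ee_rot: [0.766, -0.643, 0.007, -0.001]
contact_force: [-1.5, -3.0, 5.2]
gripper_width: 14.9
```

```bash
python3 -c "
from h import *
go(475.6,21.7,76.5,-79.75); print(pose()[0]['contact_force'])"
```

```text
now [476.   22.2 250.6] yaw -80.0 tilt 0.78 -> row [0.4 0.5 1.1] spin -0.2  (dist 1)
[-1.47255402 -3.02977783  5.19973278]
```

```bash
python3 -m jog '[[[0,0,1,0],[0,0,1,0],[0,0,1,0],[0,0,1,0],[0,0,1,0]]]' 0
python3 -m jog '[[[0,0,0,0],[0,0,0,0],[0,0,0,0],[0,0,-20,0],[0,0,-70,0]]]' 40
python3 -m jog '[[[0,0,-50,0],[0,0,-50,0],[-30,0,-50,0],[-60,0,-50,0],[-60,0,-50,0]]]' 40
python3 - <<'E'
from h import *
s,M=pose()
c=arm.camera_params("wrist"); p,d=arm.get_image("wrist"); cv2.imwrite("pics/w6.png",p)
W=cloud("wrist",d,c)
m=(W[...,0]>400)&(W[...,0]<800)&(W[...,1]>-100)&(W[...,1]<160)&(W[...,2]>113)&(W[...,2]<126)
n,l,s,cc=cv2.connectedComponentsWithStats(m.astype(np.uint8),connectivity=4)
for i in range(1,n):
    if s[i,4]>60:
        q=W[l==i]; r=cv2.minAreaRect(q[:,:2].astype(np.float32)); print(s[i],np.round(r[0],1),np.round(r[1],1),round(r[2],1),"z",np.median(q[:,2]).round(1))
go(613.6,48,200,-79.75)
E
```

```text
clock: 10.5
position: [476.0, 22.0, 250.5]
ee_rot: [0.766, -0.642, 0.007, -0.002]
contact_force: [-1.7, -2.4, 5.1]
gripper_width: 14.9
clock: 11.12
position: [474.7, 22.4, 319.1]
ee_rot: [0.766, -0.643, 0.005, 0.001]
contact_force: [0.5, 0.6, -1.0]
gripper_width: 40.1
clock: 11.75
position: [463.5, 83.0, 367.6]
ee_rot: [0.767, -0.642, 0.005, 0.002]
contact_force: [0.1, 0.1, 0.0]
gripper_width: 40.0
[    0     0    80   280 10103] [613.7  49.7] [ 18.8 140.5] 10.4 z 118.9
[ 144    0   47  110 3631] [552.9  -7.7] [17.1 49. ] 10.1 z 119.1
[ 291    0   35   92 2920] [486.8 -23.4] [16.1 39.5] 10.2 z 119.3
[ 294  172   31   92 2478] [471.5  60.2] [16.1 49.8] 10.3 z 119.1
[ 165  188   38   90 2649] [536.8  80.5] [17.  49.7] 10.2 z 118.9
now [463.6  82.3 367.6] yaw -79.9 tilt 0.61 -> row [  60.2 -141.6   -4.3] spin -0.1  (dist 154)
```

View pics/w6.png

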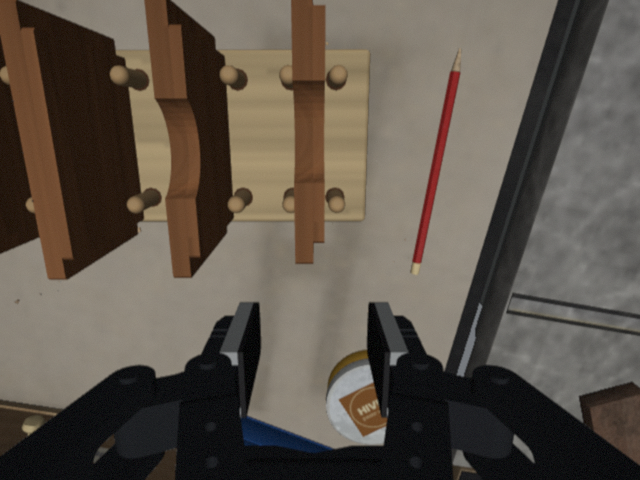

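```bash
python3 -m jog '[[[15,-45,0,0],[30,-90,0,0],[60,-140,0,0],[60,-140,0,0],[60,-140,0,0]]]' 40
python3 - <<'E'
from h import *
s,M=pose()
go(613.7,49.5,76,-79.75)
c=arm.camera_params("wrist"); p,d=arm.get_image("wrist"); cv2.imwrite("pics/w7.png",p)
W=cloud("wrist",d,c)
m=(W[...,0]>400)&(W[...,0]<800)&(W[...,1]>-100)&(W[...,1]<160)&(W[...,2]>113)&(W[...,2]<126)
n,l,s,cc=cv2.connectedComponentsWithStats(m.astype(np.uint8),connectivity=4)
for i in range(1,n):
    if s[i,4]>60:
        q=W[l==i]; r=cv2.minAreaRect(q[:,:2].astype(np.float32)); print(s[i],np.round(r[0],1),np.round(r[1],1),round(r[2],1),"z",np.median(q[:,2]).round(1))
E
```

```text
clock: 12.42
position: [611.7, 47.0, 367.4]
ee_rot: [0.766, -0.643, 0.004, 0.003]
contact_force: [0.2, -0.7, -0.3]
gripper_width: 40.3
now [611.7  47.  367.4] yaw -80.0 tilt 0.58 -> row [ -3.3  -2.3 118.4] spin -0.2  (dist 118)
[ 549  115   50   96 3315] [487.7 -28.7] [18.4 49.4] 10.0 z 119.3
[ 423  132   40   94 2853] [553.2  -8.7] [17.  49.4] 10.4 z 119.3
[ 155  134   43   93 2850] [690.8  16.4] [16.9 49.2] 10.1 z 119.0
[ 294  135   32  241 6575] [614.   49.3] [ 16.3 139.7] 10.2 z 119.2
[ 526  280   46   82 2521] [471.6  60.4] [17.6 50.4] 9.6 z 119.1
[ 416  293   33   63 1655] [538.2  73.8] [16.8 37.5] 9.6 z 119.1
[ 174  295   34   77 1824] [674.9 103.9] [16.8 46.7] 10.2 z 118.8
```

View pics/w7.png

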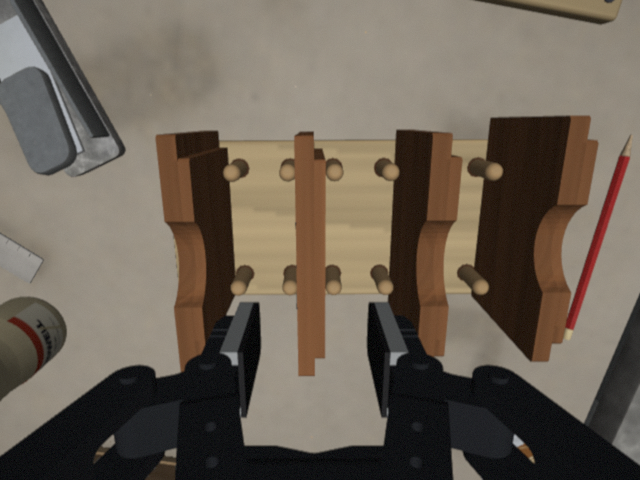

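```bash
python3 -m jog '[[[-3,-3,40,0],[-3,-3,80,0],[-3,-3,105,0],[-3,-3,118,0],[-3,-3,118,0]]]' 40; python3 -c "
from h import *
go(614,49.4,76,-79.75)"
python3 -m jog '[[[0,0,0,0],[0,0,0,0],[0,0,0,0],[0,0,0,0],[0,0,0,0]]]' 0; python3 -c "
from h import *
go(614,49.4,76,-79.75)"
```

```text
clock: 13.1
position: [613.7, 50.0, 250.0]
ee_rot: [0.767, -0.642, 0.004, 0.003]
contact_force: [0.3, -0.5, 1.2]
gripper_width: 40.1
now [613.7  50.  250. ] yaw -79.9 tilt 0.59 -> row [ 0.6 -0.2  1. ] spin -0.1  (dist 1)
clock: 13.72
position: [614.1, 50.2, 251.5]
ee_rot: [0.767, -0.642, 0.005, 0.002]
contact_force: [-1.5, 0.9, 6.3]
gripper_width: 15.7
now [614.1  50.2 251.5] yaw -79.9 tilt 0.61 -> row [0.7 0.2 2.6] spin -0.1  (dist 3)
```

```bash
python3 -m jog '[[[0,0,-30,0],[0,0,-90,0],[0,0,-130,0],[20,5,-132,5],[60,20,-132,10]]]' 0; python3 -c "
from h import *
go(525.3,-90,206,-179.5)"
```

```text
clock: 14.35
position: [604.2, -10.8, 384.1]
ee_rot: [0.708, -0.706, 0.005, 0.001]
contact_force: [0.5, -0.8, -1.7]
gripper_width: 15.4
now [604.2 -10.8 384.1] yaw -89.9 tilt 0.59 -> row [79.  79.1  5.4] spin 89.6  (dist 112)
```

```bash
python3 -m jog '[[[16,16,0,10],[32,32,0,20],[48,48,0,30],[64,64,0,40],[79,79,0,50]]]' 0; python3 -c "
from h import *
go(525.3,-176,166,-179.5)"
```

```text
clock: 14.98
position: [524.4, -90.6, 383.7]
ee_rot: [-0.34, 0.94, -0.005, 0.001]
contact_force: [0.5, 1.2, -1.5]
gripper_width: 15.2
now [524.4 -90.6 383.7] yaw -140.3 tilt 0.52 -> row [ 53.8 -65.9  45.4] spin 39.2  (dist 96)
```

```bash
python3 -m jog '[[[12,-16,5,10],[24,-32,10,20],[36,-48,15,30],[54,-66,20,39],[54,-66,20,39]]]' 0
python3 - <<'E'
from h import *
s,M=pose()
go(525.3,-176,76,-179.5)
c=arm.camera_params("wrist"); p,d=arm.get_image("wrist"); cv2.imwrite("pics/w8.png",p)
W=cloud("wrist",d,c)
def comp(W,box,zlo,zhi,minn=20):
    m=(W[...,0]>box[0])&(W[...,0]<box[1])&(W[...,1]>box[2])&(W[...,1]<box[3])&(W[...,2]>zlo)&(W[...,2]<zhi)
    n,l,s,c=cv2.connectedComponentsWithStats(m.astype(np.uint8),connectivity=4)
    for i in range(1,n):
        if s[i,4]>=minn:
            q=W[l==i]; r=cv2.minAreaRect(q[:,:2].astype(np.float32)); print(np.round(r[0],1),np.round(r[1],1),round(r[2],1),"mean",q.mean(0).round(1),s[i,4], "y",np.percentile(q[:,1],[1,99]).round(1))
comp(W,(400,650,-260,-130),49,62,100)
print("held");comp(W,(400,650,-260,-130),215,245,100)
E
```

```text
clock: 15.6
position: [524.5, -177.2, 363.2]
ee_rot: [-0.005, 1.0, -0.004, 0.001]
contact_force: [0.3, 0.6, -1.6]
gripper_width: 15.2
now [ 524.5 -177.2  363.2] yaw -179.4 tilt 0.44 -> row [ -0.7   2.  114.2] spin 0.1  (dist 114)
[ 525.5 -210.5] [99.5 18.3] 0.5 mean [ 522.5 -210.2   55.1] 3610 y [-219.3 -201.6]
[ 524.8 -154.5] [99.3 23.2] 1.5 mean [ 518.1 -151.9   54.9] 3122 y [-165.3 -143.8]
[ 525.6 -235.4] [18.6 18.6] 14.4 mean [ 524.8 -234.7   54.3] 571 y [-244.1 -226.6]
held
[ 505.9 -172.7] [74.6 81. ] 59.2 mean [ 505.1 -177.8  232.9] 29082 y [-215.3 -140.1]
[ 529.5 -140.6] [13.2  7. ] 37.0 mean [ 530.6 -138.9  243.3] 443 y [-142.4 -134.2]
[ 530.5 -215.6] [ 5.5 11.5] 56.8 mean [ 532.1 -217.3  243.4] 290 y [-220.7 -214.2]
```

View pics/w8.png

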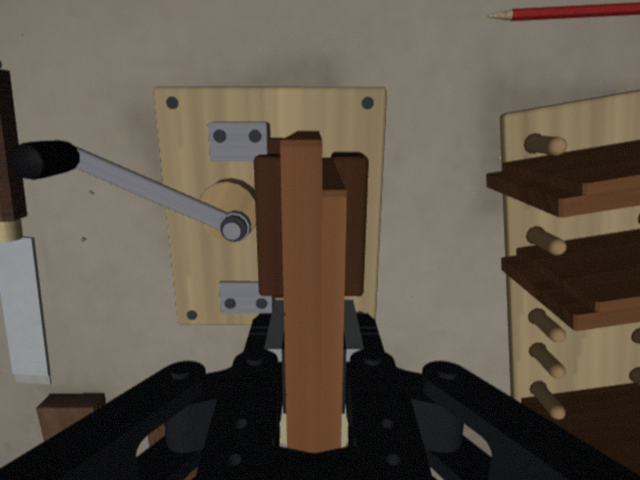

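```bash
python3 -m jog '[[[-1,1,20,0],[-1,1,45,0],[-1,1,65,0],[-1,1,68,0],[-1,1,68,0]]]' 0
python3 -c "
from h import *
go(525.3,-176.5,74.5,-179.4)"
```

```text
clock: 16.27
position: [526.2, -175.6, 296.1]
ee_rot: [-0.007, 1.0, -0.004, 0.002]
contact_force: [-0.1, 0.7, -1.0]
gripper_width: 15.6
now [ 526.2 -175.6  296.1] yaw -179.2 tilt 0.49 -> row [ 1.1 -0.5 48.6] spin 0.2  (dist 49)
```

```bash
python3 -m jog '[[[1,-1,15,0],[1,-1,28,0],[1,-1,38,0],[1,-1,44,0],[1,-1,48,0]]]' 0
python3 -c "
from h import *
go(525.3,-176.5,74.5,-179.4)"
```

```text
clock: 16.9
position: [525.7, -177.1, 247.9]
ee_rot: [-0.007, 1.0, -0.004, 0.002]
contact_force: [-0.0, 1.8, 8.2]
gripper_width: 15.4
now [ 525.7 -177.1  247.9] yaw -179.2 tilt 0.51 -> row [0.4 0.6 0.4] spin 0.2  (dist 1)
```

```bash
python3 -m jog '[[[0,0,0,0],[0,0,0,0],[0,0,0,0],[0,0,-30,0],[0,0,-90,0]]]' 40
python3 -m jog '[[[0,0,-35,0],[0,0,-35,0],[0,0,-35,0],[0,0,-35,0],[0,0,-35,0]]]' 40
python3 - <<'E'
from h import *
s,M=pose()
c=arm.camera_params("wrist"); p,d=arm.get_image("wrist"); cv2.imwrite("pics/w9.png",p)
W=cloud("wrist",d,c)
def comp(W,box,zlo,zhi,minn=20):
    m=(W[...,0]>box[0])&(W[...,0]<box[1])&(W[...,1]>box[2])&(W[...,1]<box[3])&(W[...,2]>zlo)&(W[...,2]<zhi)
    n,l,s,c=cv2.connectedComponentsWithStats(m.astype(np.uint8),connectivity=4)
    for i in range(1,n):
        if s[i,4]>=minn:
            q=W[l==i]; r=cv2.minAreaRect(q[:,:2].astype(np.float32)); print(np.round(r[0],1),np.round(r[1],1),round(r[2],1),"mean",q.mean(0).round(1),s[i,4], "y",np.percentile(q[:,1],[1,99]).round(1))
comp(W,(400,650,-260,-130),49,62,100)
print("blank");comp(W,(400,650,-260,-130),108,122,100)
print("knob");comp(W,(440,540,-380,-310),80,97,100)
import math
for th in (1.0,1.13):
    a=math.radians(0.6)+th; go(526-119.5*math.cos(a),-235-119.5*math.sin(a),130,math.degrees(a)-180)
E
```

```text
clock: 17.52
position: [524.7, -176.3, 336.7]
ee_rot: [-0.007, 1.0, -0.004, -0.001]
contact_force: [1.1, 0.0, 0.4]
gripper_width: 40.0
clock: 18.15
position: [524.8, -176.0, 370.5]
ee_rot: [-0.007, 1.0, -0.004, -0.003]
contact_force: [-0.0, 0.3, -0.8]
gripper_width: 40.4
[ 525.3 -207.6] [99.1 24.4] 0.5 mean [ 522.6 -207.2   54.8] 4644 y [-219.1 -195.7]
[ 525.  -155.6] [99.5 24.1] 0.5 mean [ 522.  -155.9   54.9] 4649 y [-167.5 -143.9]
[ 525.8 -235.3] [18.8 18.3] 64.7 mean [ 524.9 -234.6   54.2] 546 y [-244.  -226.2]
blank
[ 528.2 -179.1] [139.6  16.2] 0.7 mean [ 522.3 -179.4  115.2] 6202 y [-187.3 -171.1]
knob
[ 477.1 -344.2] [21.1 20.8] 62.0 mean [ 476.9 -342.3   88.6] 1272 y [-354.  -334.3]
now [ 524.8 -176.   370.7] yaw -179.2 tilt 0.51 -> row [  64.2 -158.8   69.2] spin -57.1  (dist 185)
now [ 524.8 -176.   370.7] yaw -179.2 tilt 0.51 -> row [  50.7 -166.4   69.2] spin -64.5  (dist 187)
```

View pics/w9.png

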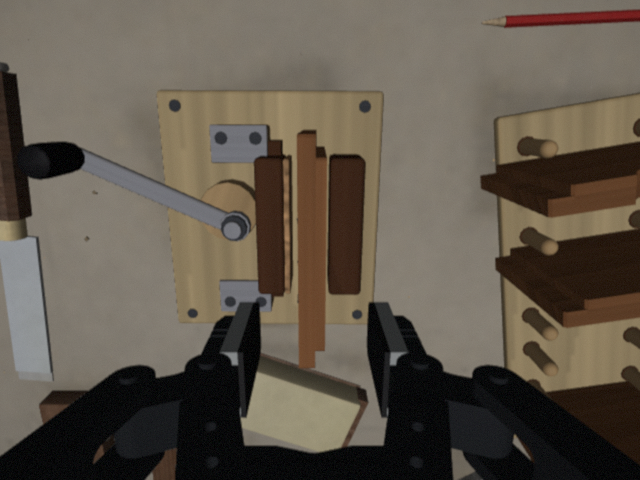

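```bash
python3 -c "
from h import *
go(477.3,-343.8,120,-114.2)"
python3 -m jog '[[[8,-30,0,-10],[16,-60,0,-20],[26,-95,0,-30],[38,-130,10,-40],[48,-166,20,-50]]]' 40
python3 -c "
from h import *
go(477.3,-343.8,120,-114.2)"
```

```text
now [ 524.8 -176.   370.7] yaw -179.2 tilt 0.51 -> row [  49.5 -166.5   79.2] spin -65.0  (dist 191)
clock: 18.82
position: [478.7, -343.8, 351.6]
ee_rot: [-0.432, 0.902, -0.002, -0.004]
contact_force: [-0.4, 0.7, -0.2]
gripper_width: 39.7
now [ 478.7 -343.8  351.6] yaw -128.9 tilt 0.51 -> row [ 0.3  1.1 58.6] spin -14.7  (dist 59)
```

```bash
python3 -m jog '[[[0,1,20,-8],[0,1,50,-15],[0,1,80,-15],[0,1,111,-15],[0,1,112,-15]]]' 38
python3 - <<'E'
from h import *
import math
c=arm.camera_params("wrist"); p,d=arm.get_image("wrist"); cv2.imwrite("pics/w10.png",p)
for th in (1.0,0.85,.7,.55,.4,.2,0.1,0,-.1):
    a=math.radians(0.6)+th; print(th);go(526-119.5*math.cos(a),-235-119.5*math.sin(a),65,math.degrees(a)-180)
E
```

```text
clock: 19.45
position: [476.5, -343.8, 236.9]
ee_rot: [-0.545, 0.838, 0.001, -0.006]
contact_force: [-0.4, 0.0, 0.3]
gripper_width: 38.0
1.0
now [ 477.3 -344.1  238.6] yaw -113.8 tilt 0.59 -> row [-1.2 16.7  0.7] spin 8.3  (dist 17)
0.85
now [ 477.3 -344.1  238.6] yaw -113.8 tilt 0.59 -> row [-5.1 34.2  0.7] spin 16.8  (dist 35)
0.7
now [ 477.3 -344.1  238.6] yaw -113.8 tilt 0.59 -> row [-11.6  50.9   0.7] spin 25.4  (dist 52)
0.55
now [ 477.3 -344.1  238.6] yaw -113.8 tilt 0.59 -> row [-20.5  66.4   0.7] spin 34.0  (dist 69)
0.4
now [ 477.3 -344.1  238.6] yaw -113.8 tilt 0.59 -> row [-31.6  80.5   0.7] spin 42.6  (dist 86)
0.2
now [ 477.3 -344.1  238.6] yaw -113.8 tilt 0.59 -> row [-49.4  96.3   0.6] spin 54.1  (dist 108)
0.1
now [ 477.3 -344.1  238.6] yaw -113.8 tilt 0.59 -> row [-59.4 102.8   0.5] spin 59.8  (dist 119)
0
now [ 477.3 -344.1  238.6] yaw -113.8 tilt 0.59 -> row [-70.  108.3   0.5] spin 65.6  (dist 129)
-0.1
now [ 477.3 -344.1  238.6] yaw -113.8 tilt 0.59 -> row [-81.1 112.7   0.4] spin 71.3  (dist 139)
```

View pics/w10.png

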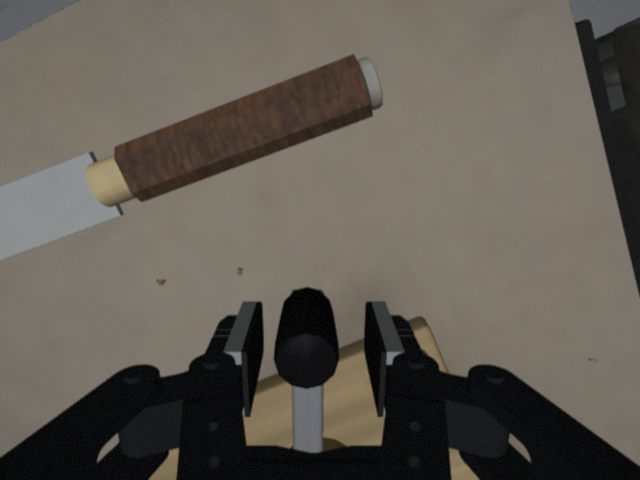

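```bash
python3 -m jog '[[[-1,16,0,8],[-4,30,0,15],[-9,45,0,22],[-15,58,0,29],[-21,67,0,34]]]' 34
python3 - <<'E'
from h import *
import math
for th in (.4,.3,.2,0.1,0,-.1):
    a=math.radians(0.6)+th; print(th);go(526-119.5*math.cos(a),-235-119.5*math.sin(a),65,math.degrees(a)-180)
E
```

```text
clock: 20.12
position: [425.2, -298.2, 240.9]
ee_rot: [-0.276, 0.961, -0.004, -0.003]
contact_force: [0.9, -4.1, -1.0]
gripper_width: 34.2
0.4
now [ 425.2 -298.2  240.9] yaw -148.0 tilt 0.56 -> row [-0.8 17.8  2.7] spin 8.5  (dist 18)
0.3
now [ 425.2 -298.2  240.9] yaw -148.0 tilt 0.56 -> row [-3.2 29.5  2.6] spin 14.2  (dist 30)
0.2
now [ 425.2 -298.2  240.9] yaw -148.0 tilt 0.56 -> row [-6.7 40.9  2.6] spin 20.0  (dist 42)
0.1
now [ 425.2 -298.2  240.9] yaw -148.0 tilt 0.56 -> row [-11.3  51.9   2.4] spin 25.7  (dist 53)
0
now [ 425.2 -298.2  240.9] yaw -148.0 tilt 0.56 -> row [-17.   62.4   2.3] spin 31.4  (dist 65)
-0.1
now [ 425.2 -298.2  240.9] yaw -148.0 tilt 0.56 -> row [-23.8  72.3   2.2] spin 37.1  (dist 76)
```

```bash
python3 -m jog '[[[-1,14,1,7],[-2,27,2,13],[-5,37,2,18],[-8,45,2,22],[-11,52,2,26]]]' 34
python3 - <<'E'
from h import *
import math
for th in (0.05,0,-.05,-.1,-.15):
    a=math.radians(0.6)+th; print(th);go(526-119.5*math.cos(a),-235-119.5*math.sin(a),65,math.degrees(a)-180)
E
```

```text
clock: 20.75
position: [408.0, -248.7, 240.9]
ee_rot: [-0.052, 0.999, -0.006, 0.001]
contact_force: [-0.4, -3.1, 2.6]
gripper_width: 34.3
0.05
now [ 408.  -248.7  240.9] yaw -174.0 tilt 0.68 -> row [0.6 6.6 2.8] spin 2.5  (dist 7)
0
now [ 408.  -248.7  240.9] yaw -174.0 tilt 0.68 -> row [ 0.2 12.6  2.7] spin 5.4  (dist 13)
-0.05
now [ 408.  -248.7  240.9] yaw -174.0 tilt 0.68 -> row [-0.5 18.5  2.7] spin 8.2  (dist 19)
-0.1
now [ 408.  -248.7  240.9] yaw -174.0 tilt 0.68 -> row [-1.5 24.4  2.6] spin 11.1  (dist 25)
-0.15
now [ 408.  -248.7  240.9] yaw -174.0 tilt 0.68 -> row [-2.8 30.2  2.5] spin 13.9  (dist 30)
```

```bash
python3 -m jog '[[[0,5,1,2],[0,10,1,4],[0,14,1,6],[0,17,1,8],[0,19,1,8]]]' 34
```

```text
clock: 21.38
position: [406.9, -230.1, 241.4]
ee_rot: [0.017, 1.0, -0.007, 0.003]
contact_force: [-0.3, -2.7, 2.1]
gripper_width: 34.2
```

```bash
python3 -m jog '[[[0,2,0,1],[0,4,0,2],[1,6,0,2],[1,7,0,3],[1,8,0,3]]]' 34
python3 - <<'E'
from h import *
s,M=pose(); print(s["contact_force"], np.degrees(np.arctan2(M[1,0],M[0,0])))
c=arm.camera_params("wrist"); p,d=arm.get_image("wrist"); cv2.imwrite("pics/w11.png",p)
E
```

```text
clock: 22.0
position: [407.0, -222.7, 242.0]
ee_rot: [0.043, 0.999, -0.007, 0.004]
contact_force: [-0.3, -8.2, 0.8]
gripper_width: 34.1
[-0.31166023 -8.23667822  0.75948717] 175.0842631481966
```

View pics/w11.png

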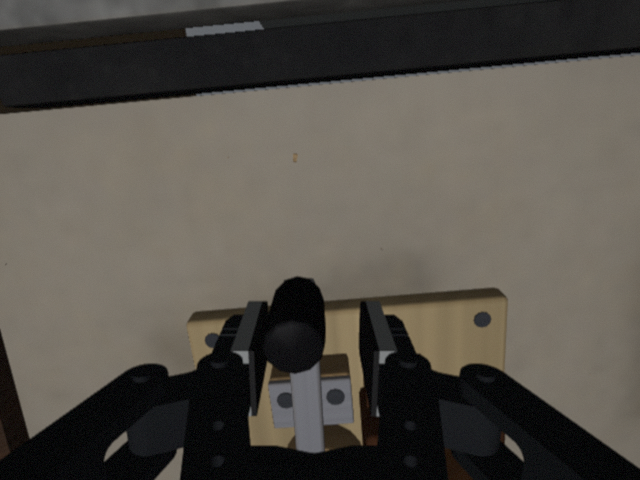

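```bash
python3 -m jog '[[[0,1,0,0],[0,2,0,0],[0,3,0,1],[0,3,0,1],[0,3,0,1]]]' 34
python3 -m jog '[[[0,-6,0,0],[0,-6,0,0],[0,-6,-30,0],[0,-6,-80,0],[0,-6,-110,0]]]' 40
python3 -c "
from h import *
go(450,-176,220,-179.3)"
```

```text
clock: 22.68
position: [407.2, -220.5, 242.0]
ee_rot: [0.051, 0.999, -0.008, 0.004]
contact_force: [-0.4, -9.9, -1.1]
gripper_width: 34.0
clock: 23.3
position: [406.0, -224.3, 354.3]
ee_rot: [0.051, 0.999, -0.008, 0.006]
contact_force: [0.0, -0.4, -1.2]
gripper_width: 40.1
now [ 406.  -224.3  354.3] yaw 174.1 tilt 1.13 -> row [-39.3  51.9 -39. ] spin -6.6  (dist 76)
```

Now view the clamp from above, then check the rest with the top camera.

```bash
python3 -m jog '[[[-20,15,-20,-3],[-45,30,-40,-6],[-80,42,-40,-6],[-110,46,-40,-6],[-110,46,-40,-6]]]' 40
python3 - <<'E'
from h import *
c=arm.camera_params("wrist"); p,d=arm.get_image("wrist"); cv2.imwrite("pics/w12.png",p)
W=cloud("wrist",d,c); print(pose()[0]["position"],pose()[0]["contact_force"])
def comp(W,box,zlo,zhi,minn=20):
    m=(W[...,0]>box[0])&(W[...,0]<box[1])&(W[...,1]>box[2])&(W[...,1]<box[3])&(W[...,2]>zlo)&(W[...,2]<zhi)
    n,l,s,c=cv2.connectedComponentsWithStats(m.astype(np.uint8),connectivity=4)
    for i in range(1,n):
        if s[i,4]>=minn:
            q=W[l==i]; r=cv2.minAreaRect(q[:,:2].astype(np.float32)); print(np.round(r[0],1),np.round(r[1],1),round(r[2],1),"mean",q.mean(0).round(1),s[i,4], "y",np.percentile(q[:,1],[1,99]).round(1))
comp(W,(450,650,-260,-130),49,62,100)
print("blank");comp(W,(400,650,-260,-130),108,122,100)
print("knob");comp(W,(380,440,-280,-200),84,97,100)
E
```

```text
clock: 23.92
position: [521.3, -188.3, 394.1]
ee_rot: [-0.002, 1.0, -0.008, 0.005]
contact_force: [0.3, 0.3, -0.2]
gripper_width: 39.6
[ 520.14490394 -188.51267372  394.09151802] [ 0.8072462   0.22951668 -0.83825317]
[ 525.5 -195.7] [100.1  24. ] 0.5 mean [ 522.6 -195.4   54.8] 4047 y [-207.4 -183.5]
[ 524.7 -153.1] [99.1 19.1] 0.4 mean [ 521.9 -153.4   55. ] 3133 y [-162.5 -144. ]
[ 525.8 -235.3] [18.5 18.2] 45.7 mean [ 524.9 -235.    54.3] 466 y [-244.1 -226.5]
blank
[ 528.3 -175.7] [140.4  16.4] 0.6 mean [ 522.6 -176.1  115.1] 5311 y [-183.9 -167.7]
knob
[ 406.1 -234.8] [20.9 20.4] 47.7 mean [ 406.6 -234.2   89.8] 1083 y [-244.  -224.7]
```

View pics/w12.png

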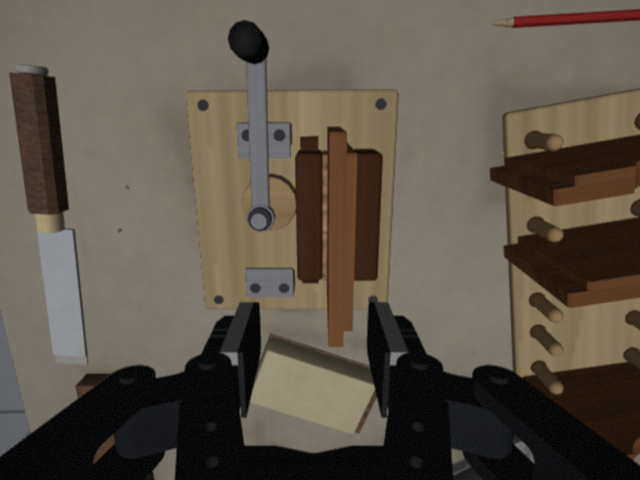

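```bash
python3 -c "
from h import *
go(406.3,-231,160,179)"
python3 -m jog '[[[40,-15,0,0],[80,-30,20,1],[114,-42,40,1],[114,-42,60,1],[114,-42,61,1]]]' 34
python3 -c "
from h import *
go(406.3,-230,67,179)"
```

```text
now [ 520.1 -188.5  394.1] yaw -179.8 tilt 1.04 -> row [114.5 -41.2  60.8] spin 1.2  (dist 136)
clock: 24.6
position: [405.2, -231.8, 332.0]
ee_rot: [0.008, 1.0, -0.008, 0.003]
contact_force: [0.3, -1.0, 0.5]
gripper_width: 33.8
now [ 405.2 -231.8  332. ] yaw 179.1 tilt 0.92 -> row [-0.5  3.2 91.9] spin 0.1  (dist 92)
```

```bash
python3 -m jog '[[[0,1,30,0],[0,1,60,0],[0,1,85,0],[0,1,91,0],[0,1,91,0]]]' 34
python3 -m jog '[[[0,3,0,1],[0,6,0,2],[0,9,0,3],[0,11,0,4],[0,13,0,5]]]' 34
python3 - <<'E'
from h import *
s,M=pose()
c=arm.camera_params("wrist"); p,d=arm.get_image("wrist")
W=cloud("wrist",d,c); print(s["position"],s["contact_force"])
m=(abs(W[...,0]-406)<16)&(abs(W[...,1]+232)<16)&(W[...,2]>84)&(W[...,2]<97); q=W[m]
print(np.percentile(q,[2,98],axis=0).round(1),m.sum())
cv2.imwrite("pics/w13.png",p)
E
```

```text
clock: 25.22
position: [406.3, -232.1, 241.6]
ee_rot: [0.007, 1.0, -0.008, 0.003]
contact_force: [-0.1, 0.2, 0.2]
gripper_width: 34.0
clock: 25.85
position: [407.2, -220.1, 242.5]
ee_rot: [0.051, 0.999, -0.009, 0.005]
contact_force: [-0.4, -11.4, 0.0]
gripper_width: 34.5
[ 407.23493684 -220.06930881  242.48850899] [ -0.36874265 -11.35327718   0.03097626]
[[ 395.9 -244.9   84.6]
 [ 415.2 -219.9   95.9]] 3777
```

View pics/w13.png

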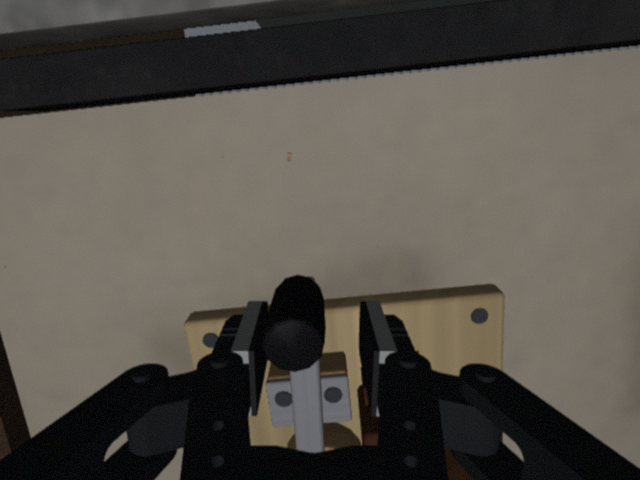

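```bash
python3 -m jog '[[[0,2,0,0],[0,4,0,1],[0,6,0,1],[0,6,0,1],[0,6,0,1]]]' 34
python3 -m jog '[[[0,-2,0,0],[0,-4,0,0],[0,-8,0,0],[0,-8,0,0],[0,-8,0,0]]]' 34
python3 -m jog '[[[0,0,-30,0],[0,0,-80,0],[-20,3,-110,-3],[-60,6,-110,-6],[-120,10,-140,-6]]]' 34
python3 - <<'E'
from h import *
c=arm.camera_params("wrist"); p,d=arm.get_image("wrist"); cv2.imwrite("pics/w14.png",p)
W=cloud("wrist",d,c); print(pose()[0]["position"],pose()[0]["contact_force"])
def comp(W,box,zlo,zhi,minn=20):
    m=(W[...,0]>box[0])&(W[...,0]<box[1])&(W[...,1]>box[2])&(W[...,1]<box[3])&(W[...,2]>zlo)&(W[...,2]<zhi)
    n,l,s,c=cv2.connectedComponentsWithStats(m.astype(np.uint8),connectivity=4)
    for i in range(1,n):
        if s[i,4]>=minn:
            q=W[l==i]; r=cv2.minAreaRect(q[:,:2].astype(np.float32)); print(np.round(r[0],1),np.round(r[1],1),round(r[2],1),"mean",q.mean(0).round(1),s[i,4], "y",np.percentile(q[:,1],[1,99]).round(1))
comp(W,(450,650,-260,-130),49,62,100)
print("blank");comp(W,(400,650,-260,-130),108,122,100)
print("knob");comp(W,(380,440,-280,-200),84,97,100)
E
```

```text
clock: 26.52
position: [407.6, -215.4, 242.6]
ee_rot: [0.06, 0.998, -0.01, 0.005]
contact_force: [-1.4, -14.2, -3.4]
gripper_width: 33.9
clock: 27.15
position: [407.0, -223.7, 243.1]
ee_rot: [0.06, 0.998, -0.01, 0.006]
contact_force: [0.3, -4.9, -1.9]
gripper_width: 33.8
clock: 27.78
position: [521.2, -224.1, 381.4]
ee_rot: [0.008, 1.0, -0.01, 0.003]
contact_force: [1.3, -0.2, 0.0]
gripper_width: 34.0
[ 529.04781715 -224.78011174  386.68930029] [ 9.00422786 -3.88553404  5.92761045]
[ 521.  -194.9] [ 30.4 127.7] 86.9 mean [ 521.8 -195.    54.8] 4711 y [-207.6 -183.2]
[ 524.6 -148.6] [99.  10.8] 1.2 mean [ 521.9 -149.    54.9] 1668 y [-153.6 -143.9]
[ 525.9 -235.9] [18.2 18.9] 43.0 mean [ 524.9 -235.4   54.3] 494 y [-244.2 -226.5]
blank
[ 522.1 -175.6] [127.9  16.8] 0.6 mean [ 513.7 -176.2  114.9] 5444 y [-184.1 -167.6]
knob
[ 406.3 -235.1] [20.5 20.5] 75.9 mean [ 406.6 -234.9   89.8] 1173 y [-244.7 -225.4]
```

```bash
python3 -c "
from h import *
go(614,-176,150,-179.4)"
python3 -m jog '[[[-15,10,0,0],[-40,25,0,0],[-70,40,0,0],[-85,48,0,0],[-85,48,0,0]]]' 0
python3 - <<'E'
from h import *
go(614,-176,62,-179.4)
c=arm.camera_params("wrist"); p,d=arm.get_image("wrist"); cv2.imwrite("pics/w15.png",p)
W=cloud("wrist",d,c)
m=(abs(W[...,1]+176)<7)&(W[...,2]>111)&(W[...,2]<120); print(np.percentile(W[m][:,0],[1,99]), m.sum())
E
```

```text
now [ 529.  -224.8  386.7] yaw 179.3 tilt 1.89 -> row [-83.   51.4  64.1] spin -1.3  (dist 117)
clock: 28.45
position: [614.9, -177.0, 386.5]
ee_rot: [0.005, 1.0, -0.013, 0.01]
contact_force: [-1.2, -0.2, -0.4]
gripper_width: -0.2
now [ 614.9 -177.   386.5] yaw 179.4 tilt 1.82 -> row [  3.8   4.8 151.4] spin -1.2  (dist 152)
[490.81850624 595.70927914] 5256
```

View pics/w15.png

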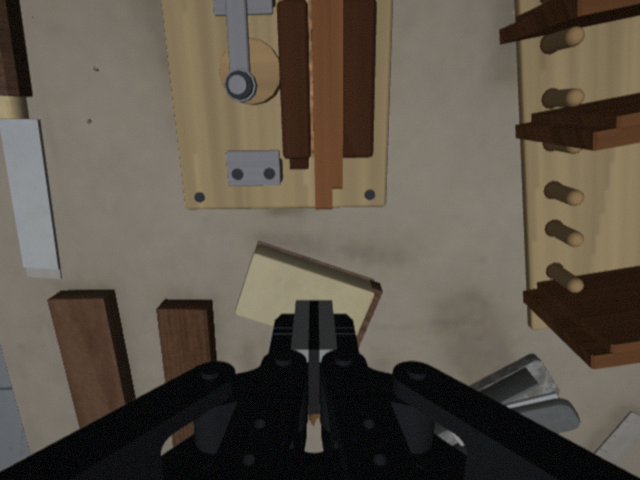

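```bash
python3 -m jog '[[[0,3,50,0],[0,4,100,0],[0,4,140,0],[0,4,150,0],[0,4,150,0]]]' 0
python3 -c "
from h import *
go(609,-176,62,-179.4)"
```

```text
clock: 29.12
position: [617.0, -177.8, 237.4]
ee_rot: [0.006, 1.0, -0.013, 0.01]
contact_force: [-0.9, -0.4, 1.2]
gripper_width: -0.3
now [ 617.  -177.8  237.4] yaw 179.3 tilt 1.84 -> row [8.  1.7 2.2] spin -1.3  (dist 8)
```

```bash
python3 -m jog '[[[3,5,0,0],[6,5,0,0],[8,5,0,0],[9,5,0,0],[10,5,0,0]]]' 0
python3 -m jog '[[[1,0,0,0],[2,0,0,0],[3,0,0,0],[3,0,0,0],[3,0,0,0]]]' 0
```

```text
clock: 29.75
position: [608.2, -172.6, 238.1]
ee_rot: [0.005, 1.0, -0.013, 0.012]
contact_force: [5.3, 0.7, 0.6]
gripper_width: 0.2
clock: 30.38
position: [607.1, -172.4, 238.5]
ee_rot: [0.005, 1.0, -0.013, 0.015]
contact_force: [8.5, 0.4, -2.4]
gripper_width: 0.2
```

```bash
python3 -m jog '[[[-8,0,0,0],[-12,0,-30,0],[-12,0,-90,0],[-12,0,-140,0],[-12,0,-160,0]]]' 0
python3 -m jog '[[[40,0,0,0],[90,0,0,0],[140,0,0,0],[190,0,0,0],[230,0,0,0]]]' 40
python3 -m jog '[[[40,-30,0,0],[40,-80,0,0],[40,-130,0,0],[40,-190,0,0],[40,-230,0,0]]]' 40
python3 - <<'E'
from h import *
s,M=pose(); print(s["position"],s["contact_force"])
p,d=arm.get_image("top"); cv2.imwrite("pics/t9.png",p); W=cloud("top",d)
d0=np.load("top0.npy"); W0=cloud("top",d0)
def comp(W,box,zlo,zhi,minn=20):
    m=(W[...,0]>box[0])&(W[...,0]<box[1])&(W[...,1]>box[2])&(W[...,1]<box[3])&(W[...,2]>zlo)&(W[...,2]<zhi)
    n,l,s,c=cv2.connectedComponentsWithStats(m.astype(np.uint8),connectivity=4)
    for i in range(1,n):
        if s[i,4]>=minn:
            q=W[l==i]; r=cv2.minAreaRect(q[:,:2].astype(np.float32)); print(np.round(r[0],1),np.round(r[1],1),round(r[2],1),"z",np.median(q[:,2]).round(1),s[i,4])
for w in (W0,W):
    print("rack");comp(w,(400,800,-80,160),105,128)
    print("clamp");comp(w,(400,650,-230,-130),108,122)
    print("knob");comp(w,(380,450,-300,-200),86,97,8)
    print("sand");comp(w,(620,780,-270,-120),18,36,100)
    print("tin");comp(w,(380,480,120,280),24,44,100)
E
```

```text
clock: 31.0
position: [613.9, -168.4, 402.2]
ee_rot: [0.005, 1.0, -0.014, 0.017]
contact_force: [-0.4, 0.5, -0.8]
gripper_width: 0.2
clock: 31.62
position: [381.3, -166.3, 393.8]
ee_rot: [0.005, 1.0, -0.013, 0.014]
contact_force: [0.2, -0.3, 0.1]
gripper_width: 40.0
clock: 32.25
position: [337.8, -397.8, 398.0]
ee_rot: [0.006, 1.0, -0.012, 0.013]
contact_force: [0.6, 0.6, -0.4]
gripper_width: 40.2
[ 337.75794291 -397.80909497  397.98865237] [ 0.59401303  0.63556012 -0.37206472]
rack
[689.4  23.7] [16.9 64.6] 10.6 z 118.6 296
[675.7  97. ] [17.2 64.9] 9.2 z 118.2 318
[613.6  49. ] [ 16.5 140. ] 10.4 z 119.4 708
[551.9  -2.4] [16.1 63.6] 10.6 z 119.0 279
[538.4  71.9] [16.3 65.7] 10.5 z 118.7 294
clamp
[ 565.3 -175.5] [49.9 16.2] 1.5 z 115.6 224
[ 477.9 -176. ] [15.7 51.3] 89.4 z 115.8 228
knob
[ 410.6 -263.6] [18.6 20.3] 3.3 z 90.6 102
sand
[ 703.1 -193.4] [116.8  62.8] 70.5 z 28.6 1675
tin
[403.6 231.7] [82.  46.9] 89.6 z 30.8 821
rack
[689.2  24.3] [16.8 66. ] 10.7 z 118.6 303
[675.8  97.8] [17.4 64.2] 11.3 z 118.5 314
[552.   -3.1] [16.2 62. ] 10.6 z 119.1 275
[538.5  71.3] [16.1 66.2] 10.4 z 118.9 296
[486.5 -22.2] [15.9 64.2] 10.2 z 119.3 273
[473.   51.9] [15.8 64.7] 10.3 z 119.0 277
clamp
[ 528.7 -176.4] [138.4  17. ] 0.6 z 115.9 643
knob
[ 407. -235.] [19.8 18.7] 29.3 z 90.6 98
sand
[ 703.3 -193.3] [116.6  63.5] 70.7 z 28.6 1676
tin
[403.5 231.7] [81.  46.6] 89.4 z 30.8 818
```

View pics/t9.png

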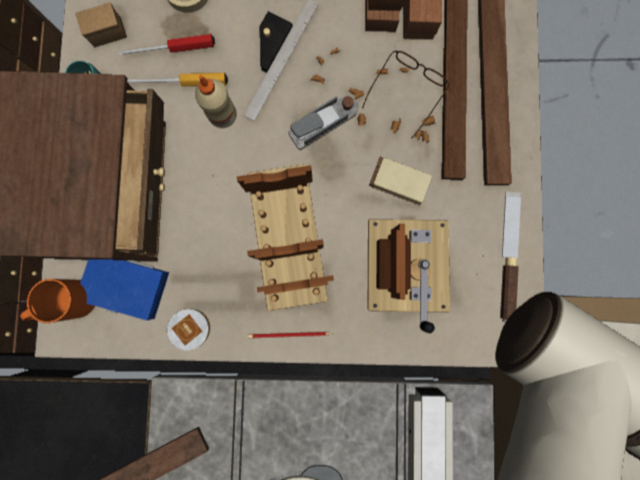

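```bash
python3 -c "
from bench import arm
print(arm.job_done())"
```

```text
the job is handed in; nothing more can be done
None
```

The job is handed in at about 32 s. The finished front is in the rack, and the unscooped front is clamped. The hand-in returned no verdict.

**What I did:** I swung the lever open to about 1.15 rad and moved the finished front to the empty slot nearest the robot. I then stood the straight-edged front on the clamp base and swung the lever back.

**Last checks:**
- **Finished front:** it stands upright in its slot at the rack's angle, with its top at about 119 mm.
- **Unscooped front:** it stands on the base, about 3 mm off centre along the jaws. It is square to them within about 0.1°.
- **Lever:** the knob shows it at about 0 rad. Both times I pushed it past zero, it sprang back there.
- **Clamping force:** I could not read this directly. A push of 8.5 N on the front's end moved the finger only about 1 mm, so it is held tight.
- **Everything else:** both other scooped fronts, the sanding block and the tin are within about 1 mm of where they were. The pencil looks unmoved in the picture, though I did not measure it. The robot touches nothing.

**A reading that disagreed:** the lever measured about 0.23 rad at the start, although a tight hold should read -0.1 to 0. The clamp may have been loose to begin with.

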